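# Rock a battery pack into its charging cradle and lock it with the keeper bar

### The job

Load the black battery pack into the charging cradle: slide it off the loading deck so that its leading end dips into the pocket first and goes under the lip, and bring the trailing end down until the pack lies flat and fully home. Then fit the loose keeper bar over the cradle's two pins until it rests level on its seats. Leave the cup, the spool and the phone where they are, and let go of everything.

Things in the scene. Friction and masses are not known exactly. Their poses are not given: they have to be found in the camera images.
- cradle: grey charging cradle, fixed, 335 x 205 mm, 75 tall at the lip. Origin: on the worktop under the pocket's centre; z up, x = loading direction (deck to lip), y = towards the guide rail. Below, mm in this frame
- pocket (a point): centre of the pocket floor, z 36; axes as the cradle's. The pocket spans x -66.5 to 66.5, y -47.5 to 47.5. Its wall across from the rail (y -47.5 to -74.5, beside the pocket only) has its top at z 56, level with the deck
- deck_edge (a point): middle of the step where the flat loading deck (top z 56) drops into the pocket: x -66.5, y 0, z 56. The deck runs from here back to x -250, y -130 to 47.5, open on its -x and -y sides
- rail (a point): point on the guide rail's top beside the middle of the deck: x -158, y 47.5, z 66. The rail's inner face is the plane y 47.5, along deck and pocket alike; the rail is 27 wide, 10 above the deck
- lip (a point): middle of the free edge of the lip, x 56.5, y 0, z 67 (underside; top z 75). The lip overhangs the end of the pocket by 10 over its full width, and the end wall stands at x 66.5: a pack goes in only with its leading end under the lip
- pin_mid (a point): midway between the feet of the two upright steel pins: x -40, y 0, z 66; axes as the cradle's. The pins are 9 in diameter with cone tips, at y -62 and 62, from z 66 to 88; one stands on the rail, one on a boss of diameter 21 whose top (z 66) is level with the rail's. The keeper bar's origin comes to rest here
- pack: loose black battery pack, a plain block 130 (x) x 92 (y) x 28 (z) mm, 0.25 to 0.5 kg, either end may lead; too wide for most grippers, slides easily when pushed. Origin: centre of its underside. It starts lying askew on the loading deck, away from the rail. Pocket clearance 3 mm in length and width; fully home its top is 8 mm above the deck (z 64)
- keeper: loose aluminium keeper bar 34 (x) x 150 (y) x 6 (z) mm, 0.12 kg, lying flat on the worktop, with two square through holes of 12 mm at y -62 and +62 and, on top, a black grip block 12 (x) x 60 (y) mm from z 6 to z 30. Origin: centre of its underside. Either way round fits
- cup: specimen cup with amber lid, 64 mm in diameter and 64 tall, standing loose on the worktop; bystander. Origin: centre of its underside
- spool: small solder spool, 44 mm in diameter, 36 tall, standing loose; bystander. Origin: centre of its underside
- phone_obj: black phone 156 x 79 x 10 mm, lying loose on the worktop; bystander. Origin: centre of its underside
Not all that is in view belongs to the job. Of the things shaped like the keeper, the aluminium one is meant.

How it is judged:
On the way, in this order (a step that is already met when the one before it is completed fails the run):
1. the pack lies flat and fully home in the pocket (horizontal distance between pack and pocket below 0.0045 m and z of pack in the frame of pocket between -0.003 and 0.0025 m and angle between pack's own z axis and vertical below 0.03 rad and angle between the x axis of pack and the x axis of cradle, either way round below 0.06 rad), for 0.2 s.
2. the keeper bar is on both pins, resting on its seats (horizontal distance between keeper and pin_mid below 0.004 m and z of keeper in the frame of pin_mid between -0.003 and 0.0025 m and angle between keeper's own z axis and vertical below 0.03 rad and angle between the y axis of keeper and the y axis of cradle, either way round below 0.06 rad), for 0.2 s.
At the end, for the whole second after the job is handed in: The pack lies flat in the pocket (centre within 4.5 mm, no more than 2.5 mm above the floor, tilt under 0.03 rad) and the keeper bar rests over both pins (centre within 4 mm, no more than 2.5 mm above its seats, tilt under 0.03 rad), both at rest (all of step 1 and all of step 2 and linear speed of each of pack, keeper below 0.02 m/s); the robot touches nothing.
It fails at once if the cup is knocked over or shifted more than 30 mm (distance of cup from where it was at the start of the episode above 0.03 m or angle between cup's own z axis and vertical above 0.4 rad).
It fails at once if the spool is knocked over or shifted more than 30 mm (distance of spool from where it was at the start of the episode above 0.03 m or angle between spool's own z axis and vertical above 0.4 rad).
It fails at once if the phone is knocked over or shifted more than 30 mm (distance of phone_obj from where it was at the start of the episode above 0.03 m or angle between phone_obj's own z axis and vertical above 0.4 rad).
It also fails if it takes over 67 s, if anything falls off the work surface, if the arm or the gripper's body presses on something with over 40 N, if the wrist force passes 120 N, or if a joint passes its speed limit or range.

### The arm

A 7-joint arm with a two-finger parallel gripper is mounted at the origin on a cart in front of the work surface, level with it; the furniture and walls round the work are solid. World frame = base frame: x ahead of the robot, y to its left, z up, the work surface at z = 0. Lengths are in m, angles in rad, forces in N, time in s.
With the tool pointing down it reaches from about 0.425 to 0.925 m from the base axis. Payload 6.8 kg.
Tool frame: the origin (TCP) lies between the finger pads; the fingertips stand 19 mm ahead of it and the grasp point (between the pads) is the TCP; z points along the fingers, y is the line along which they close (so a half turn about z gives the same grasp; the last joint's range is limited). The gripper opens to 85 mm and grips with 20 to 120 N. Pads are 22 mm wide; open, the fingers measure 114 mm over their backs; the gripper's body (76 mm by 85 mm) begins 54 mm behind the grasp point. The pads swing forward as they close: fully open they stand 13 mm farther back than shut.
Start: joints at [-1.399, 0.477, 0.022, 1.555, -0.011, 1.109, -0.083], TCP at [0.186, 0.649, 0.212] pointing down, gripper open.
Joint ranges: [-2.96, 2.96], [-0.34, 2.1], [-1.41, 1.46], [0.24, 2.44], [-1.37, 4.51], [0.17, 1.92], [-2.96, 2.96]. Speed limits (rad/s): [2.39, 2.39, 3.14, 3.14, 3.14, 3.14, 3.14].

### API

Orientations are given as a unit quaternion [w, x, y, z].
In Python, from workcell import robot gives the robot as it stands.
- The arm moves only by the shell command python3 -m jog 'ROWS'. ROWS is rows parted by semicolons, their numbers by spaces, 1 to 12 of them, each of 7 numbers: the opening from 0.0 (shut) to 1.0 (fully open), then dx, dy, dz in m, then a rotation vector rx, ry, rz in rad; each row is the pose to reach, as a shift and turn from the pose commanded when the command began, along the tool's axes at that moment; what a row does not reach only later rows make up. A row lasts 1/8 s, in which the tool goes at most 0.0625 m and 0.188 rad, less where a joint would pass 70% of its speed; a pose out of reach is approached as far as the arm can. The fingers move at their own pace and stop on an object; the grip force is fixed at half the most. Time passes only in rows, so rows that do not move let the fingers close. It prints the time, the measured TCP pose, the force, the opening and the grip force at its end.
- robot.read_state(): the state, without advancing time (a new reading comes with each control period).
- robot.read_camera(name): name is "scene" or "side" or "wrist"; returns a dict with "frame" (400x640x3 uint8, red, green, blue), "range_z" (400x640 float32, m along the optical axis (not along the pixel's ray), 0 where there is no reading), "K" (3x3 intrinsics, pixels), "k1" (the pictures are not rectified: a ray, as slopes to the right and down, at radius r is drawn at 1 + k1 r^2 times it, then the intrinsics apply), "cam_to_world" (4x4, takes a point from camera to world coordinates); the wrist camera has in their place "tool_from_camera" (4x4, takes a point from camera to tool coordinates, whose origin is the TCP and whose axes are the flange's). Camera axes: x right, y down, z forward; pixel columns grow to the right and rows downward; lengths in m; the calibration is good to about 2 mm. A picture is of the moment at which its call begins: read the wrist's pose just before it.
- robot.hand_in(): hands the job in; it is judged then, once.
The state is a dict: "t": time; "joint_positions": joint angles; "qvel": joint speeds; "effort": joint torques, N m; "ee_pos": TCP position; "eef_rot": TCP orientation; "force": force on the tool from outside, world axes, zero at the start; "torque": the same for the moment, N m; "grip_width": opening from 0.0 (shut) to 1.0 (fully open); "gripper_force": force on a finger pad.
Only numpy, scipy, OpenCV 4.12 (cv2) and the standard library are available. Lean on these libraries where they do the work, as an engineer would, in place of code of your own. Each camera call takes 0.05 s, during which the arm holds its last target. There are 200 camera calls.

## Working session

There is one attempt and no reset: what is moved stays moved. The work goes in short steps, Python scripts to look and compute and a shell command to move; the robot and the scene stay as the last step left them, time stands still between calls to the robot, and variables do not carry over. Pictures are saved under pics/ and viewed, at most 10 in all, crops included, and the job is handed in when it is done.

```bash
ls; mkdir -p pics
cat > h.py <<'E'
import numpy as np, cv2
from workcell import robot
from scipy.spatial.transform import Rotation as R
def rot(q): return R.from_quat([q[1],q[2],q[3],q[0]]).as_matrix()
def cam(name):
    s=robot.read_state(); c=robot.read_camera(name)
    if name=="wrist":
        T=np.eye(4); T[:3,:3]=rot(s["eef_rot"]); T[:3,3]=s["ee_pos"]
        c["cam_to_world"]=T@c["tool_from_camera"]
    c["s"]=s
    return c
def rays(c,px):
    K=np.array(c["K"]);px=np.atleast_2d(px).astype(float)
    d=np.stack([(px[:,0]-K[0,2])/K[0,0],(px[:,1]-K[1,2])/K[1,1]],1)
    u=d.copy()
    for _ in range(20): u=d/(1+c["k1"]*(u**2).sum(1,keepdims=True))
    return np.c_[u,np.ones(len(u))]
def onplane(c,px,z):
    T=np.array(c["cam_to_world"]); r=rays(c,px)@T[:3,:3].T; o=T[:3,3]
    return o+r*((z-o[2])/r[:,2])[:,None]
def depthpts(c,px):
    px=np.atleast_2d(px).astype(int); T=np.array(c["cam_to_world"])
    z=c["range_z"][px[:,1],px[:,0]]
    return (rays(c,px)*z[:,None])@T[:3,:3].T+T[:3,3]
def proj(c,P):
    T=np.linalg.inv(np.array(c["cam_to_world"])); p=np.atleast_2d(P)@T[:3,:3].T+T[:3,3]
    u=p[:,:2]/p[:,2:]; u=u*(1+c["k1"]*(u**2).sum(1,keepdims=True)); K=np.array(c["K"])
    return np.c_[u[:,0]*K[0,0]+K[0,2],u[:,1]*K[1,1]+K[1,2]]
def save(c,n): cv2.imwrite("pics/"+n,c["frame"][:,:,::-1])
E
python3 - <<'E'
from h import *
import pickle
D={}
for n in ("scene","side","wrist"):
    c=cam(n); D[n]=c; save(c,n+"0.png"); print(n,np.array(c["cam_to_world"])[:3].round(3).tolist(),c["k1"],np.array(c["K"])[0].round(1))
pickle.dump(D,open("d0.pkl","wb"))
s=robot.read_state(); print(s)
E
```

```text
pics
scene [[-0.998, -0.042, 0.043, 0.475], [-0.06, 0.627, -0.777, 1.065], [0.006, -0.778, -0.628, 0.952]] -0.05602358299431358 [503.4   0.  314. ]
side [[-0.997, -0.07, 0.03, 0.486], [-0.075, 0.817, -0.572, 0.547], [0.015, -0.573, -0.82, 0.861]] -0.06439707300894677 [362.7   0.  325.6]
wrist [[0.276, 0.927, 0.253, 0.122], [0.961, -0.265, -0.075, 0.666], [-0.002, 0.264, -0.964, 0.372]] -0.04287768371115573 [312.4   0.  320.4]
{'t': 0.15, 'joint_positions': array([-1.399083  ,  0.47761262,  0.02232509,  1.55619217, -0.01148347,
        1.10925803, -0.08311062]), 'qvel': array([ 0.00023167, -0.0028846 ,  0.00210482, -0.0051003 ,  0.00031631,
       -0.00022766, -0.00082944]), 'effort': array([ 2.65008341e-03, -5.96927297e+01,  1.61021490e+00, -2.81492221e+01,
        1.26338951e-02,  6.55270080e-03,  1.24149075e-06]), 'ee_pos': array([0.18629014, 0.6483101 , 0.21126062]), 'eef_rot': array([-4.49376900e-05,  1.39433808e-01,  9.90231166e-01, -6.69611193e-04]), 'force': array([ 0.16676778, -0.56870341,  0.14119745]), 'torque': array([ 0.01552774,  0.02079636, -0.01038999]), 'gripper_force': 0.0, 'grip_width': 0.9977224894844438}
```

View pics/scene0.png

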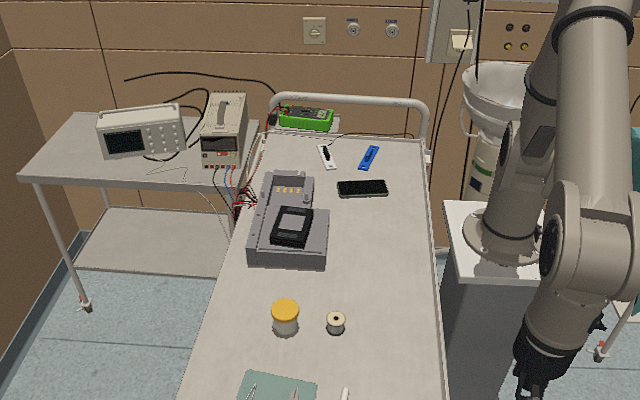

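View pics/side0.png

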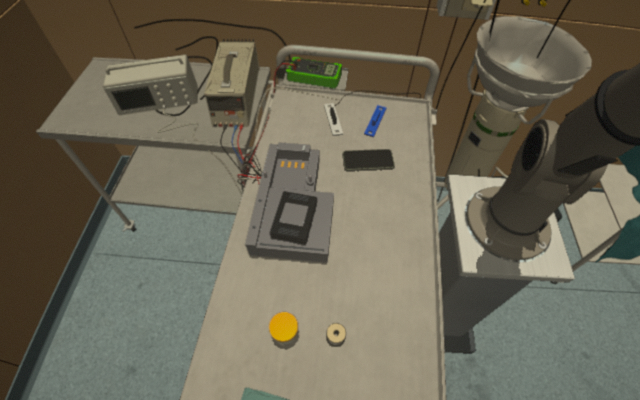

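The scene picture shows the cradle at about (285,220), with the pocket up-image and the pack on the deck at (292,227). The aluminium keeper is at (327,157), the blue decoy at (369,157), the phone at (362,188), the cup at (285,317) and the spool at (335,322). The side view agrees. Next I'll move the wrist camera over the cradle, using rough positions.

Run:
```python
from h import *
import pickle
D=pickle.load(open("d0.pkl","rb"))
def blob(c,m,roi):
    M=np.zeros(m.shape,np.uint8); x0,y0,x1,y1=roi; M[y0:y1,x0:x1]=m[y0:y1,x0:x1]
    n,l,s,ce=cv2.connectedComponentsWithStats(M); i=1+s[1:,4].argmax(); return (l==i),ce[i],s[i]
for n,rois in (("scene",dict(pack=(262,200,320,255),keep=(312,140,342,175),phone=(330,175,395,200))),("side",dict(pack=(265,185,322,248),keep=(322,98,346,140),phone=(338,145,398,175)))):
    c=D[n]; f=c["frame"].astype(int); v=f.max(2)
    for k,z in (("pack",.084),("phone",.01)):
        b,ce,s=blob(c,v<60,rois[k]); cn,_=cv2.findContours(b.astype(np.uint8),0,2)
        r=cv2.minAreaRect(max(cn,key=cv2.contourArea)); print(n,k,ce.round(1),s,onplane(c,cv2.boxPoints(cv2.minAreaRect(cv2.convexHull(max(cn,key=cv2.contourArea)))),z).round(3).tolist(), depthpts(c,ce).round(3))
    b,ce,s=blob(c,v>170,rois["keep"]); print(n,"keep",ce,s,onplane(c,ce,.006).round(3))
for n,p in (("scene",[(285,310),(335,318),(285,183),(285,220)]),("side",[(284,327),(336,334),(290,165)])): print(n,depthpts(D[n],p).round(3).tolist())
big=[cv2.resize(D[n]["frame"][y:y+150,x:x+200],None,fx=4,fy=4,interpolation=cv2.INTER_CUBIC) for n,x,y in (("scene",230,130),("side",230,120))]
for i,b in enumerate(big): cv2.imwrite(f"pics/crop{i}.png",b[:,:,::-1])
```

```text
scene pack [291.6 229.3] [270 206  43  43 922] [[0.638, 0.158, 0.084], [0.643, -0.001, 0.084], [0.534, 0.016, 0.084], [0.539, 0.171, 0.084]] [[0.587 0.101 0.084]]
scene phone [361.7 187.2] [337 180  51  18 649] [[0.475, -0.212, 0.01], [0.319, -0.252, 0.01], [0.318, -0.17, 0.01], [0.467, -0.132, 0.01]] [[ 0.399 -0.19   0.011]]
scene keep [326.55605381 157.39910314] [312 140  30  35 892] [[ 0.512 -0.354  0.006]]
side pack [293.7 219.7] [ 271  192   46   53 1067] [[0.641, 0.145, 0.084], [0.631, -0.002, 0.084], [0.534, 0.02, 0.084], [0.553, 0.163, 0.084]] [[0.59  0.089 0.083]]
side phone [367.9 158.7] [344 150  49  19 780] [[0.473, -0.211, 0.01], [0.323, -0.234, 0.01], [0.323, -0.166, 0.01], [0.467, -0.144, 0.01]] [[ 0.4   -0.188  0.013]]
side keep [333.49019608 121.83006536] [325 104  18  30 153] [[ 0.513 -0.343  0.006]]
scene [[0.578, 0.345, 0.06], [0.465, 0.336, 0.029], [0.632, -0.162, 0.035], [0.606, 0.068, 0.086]]
side [[0.578, 0.347, 0.063], [0.464, 0.338, 0.003], [0.628, -0.12, 0.037]]
```

View pics/crop0.png

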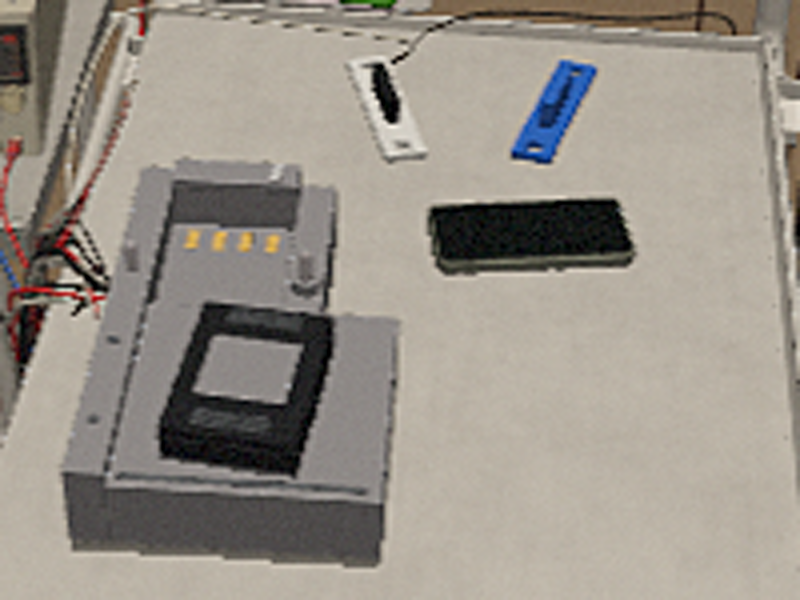

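Crop 0 shows the pack skewed on the deck (crop corners about (205,305) to (300,470)), the pins at (130,250) and (307,270), and the keeper holes at its two ends. I'm moving the wrist camera above the work.

```bash
python3 -m jog '1 -0.15 -0.15 -0.1 0 0 0;1 -0.15 -0.15 -0.1 0 0 0;1 -0.15 -0.15 -0.1 0 0 0;1 -0.56 -0.58 -0.14 0 0 0;1 -0.56 -0.58 -0.14 0 0 0;1 -0.56 -0.58 -0.14 0 0 0;1 -0.56 -0.58 -0.14 0 0 0;1 -0.56 -0.58 -0.14 0 0 0;1 -0.56 -0.58 -0.14 0 0 0;1 -0.56 -0.58 -0.14 0 0 0;1 -0.56 -0.58 -0.14 0 0 0;1 -0.56 -0.58 -0.14 0 0 0'
```

```text
t: 1.65
ee_pos: [0.5293, 0.0028, 0.345]
eef_rot: [0.0, 0.139, 0.99, 0.0]
force: [0.7, 0.6, 0.1]
grip_width: 1.001
gripper_force: 0.0
```

```bash
python3 -m jog '1 0 -0.05 0 0 0 0;1 0 -0.05 0 0 0 0;1 0 -0.05 0 0 0 0'
python3 - <<'E'
from h import *
import pickle
c=cam("wrist"); save(c,"w1.png"); pickle.dump(c,open("w1.pkl","wb"))
E
```

```text
t: 2.02
ee_pos: [0.5149, -0.043, 0.3446]
eef_rot: [-0.0, 0.139, 0.99, 0.0]
force: [-0.4, 1.0, 0.2]
grip_width: 1.001
gripper_force: 0.0
```

View pics/w1.png

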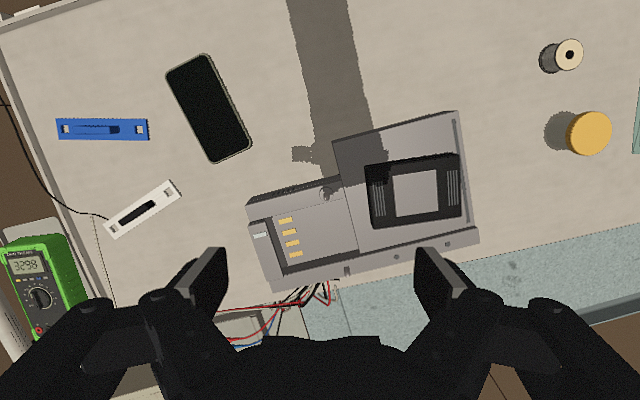

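The wrist view is clear. Deck corners are at (332,142), (458,111) and (479,241), pins at (327,190) and (347,270), the pack at (415,190), and the keeper from (108,230) to (175,185). I'll fit poses from these.

```bash
cat > fit.py <<'E'
from h import *
from scipy.optimize import least_squares
def world(c):
    v,u=np.mgrid[0:400,0:640]; P=depthpts(c,np.c_[u.ravel(),v.ravel()]).reshape(400,640,3); P[c["range_z"]<=0]=np.nan; return P
def cnt(m):
    cn,_=cv2.findContours(m.astype(np.uint8),cv2.RETR_EXTERNAL,cv2.CHAIN_APPROX_NONE); return max(cn,key=cv2.contourArea)[:,0]
def cradle(c,x0,P=None):
    # x0=(x,y,yaw); outline of raised material vs known lines; points cast to plane of mean height
    P=world(c) if P is None else P
    z=P[...,2]; near=np.hypot(P[...,0]-x0[0],P[...,1]-x0[1])<0.32
    m=(z>.046)&(z<.095)&near
    px=cnt(cv2.morphologyEx(m.astype(np.uint8),cv2.MORPH_OPEN,np.ones((3,3)))).astype(float)
    A=onplane(c,px,.056); B=onplane(c,px,.066); C=onplane(c,px,.075)
    def loc(Q,p): 
        d=Q[:,:2]-p[:2]; cs,sn=np.cos(p[2]),np.sin(p[2]); return np.c_[d[:,0]*cs+d[:,1]*sn,-d[:,0]*sn+d[:,1]*cs]
    tol=.02; p=np.array(x0,float)
    for it in range(6):
        a,b,g=loc(A,p),loc(B,p),loc(C,p)
        S=[(A,1,-.130,(a[:,0]>-.235)&(a[:,0]<-.08)&(abs(a[:,1]+.130)<tol)),
           (A,0,-.250,(a[:,1]>-.115)&(a[:,1]<.03)&(abs(a[:,0]+.250)<tol)),
           (B,1,.0745,(b[:,0]>-.235)&(b[:,0]<.04)&(abs(b[:,1]-.0745)<tol)),
           (A,0,-.0665,(a[:,1]>-.12)&(a[:,1]<-.085)&(abs(a[:,0]+.0665)<tol)),
           (C,0,.085,(g[:,1]>-.04)&(g[:,1]<.04)&(abs(g[:,0]-.085)<tol))]
        f=lambda p:np.concatenate([(loc(Q[k],p)[:,ax]-val)*1000 for Q,ax,val,k in S])
        p=least_squares(f,p,loss="soft_l1").x; tol=max(.005,tol/2)
    return p,[(round(float(np.mean(loc(Q[k],p)[:,ax]-val))*1000,2),int(k.sum())) for Q,ax,val,k in S if k.any()]
E
python3 - <<'E'
from fit import *
import pickle
c=pickle.load(open("w1.pkl","rb")); P=world(c)
for n,p in (("deck",(350,160)),("rail",(400,256)),("pack",(415,195)),("floor",(330,230)),("table",(280,120)),("keeper",(120,225)),("lip",(262,235))): print(n,P[p[1]-1:p[1]+2,p[0]-1:p[0]+2].reshape(-1,3).mean(0).round(4))
for z0 in [(.62,-.06,-1.6),(.62,-.06,-1.45)]:
    print(cradle(c,z0,P))
for n in ("scene","side"):
    d=pickle.load(open("d0.pkl","rb"))[n]; print(n,cradle(d,(.62,-.06,-1.5)))
f=c["frame"].astype(int); v=f.max(2); z=P[...,2]
m=(abs(z-.084)<.008)&(np.hypot(P[...,0]-.59,P[...,1]-.09)<.11)
r=cv2.minAreaRect(onplane(c,cnt(m),.084)[:,:2].astype(np.float32)*1000); print("pack",r,cv2.boxPoints(r).round(1).tolist())
# keeper body: bright
M=np.zeros_like(v,np.uint8); M[170:250,90:190]=(v>190)[170:250,90:190]
q=cnt(M); r=cv2.minAreaRect(onplane(c,q,.006)[:,:2].astype(np.float32)*1000); print("keep",r)
M=np.zeros_like(M); M[170:250,95:190]=((v<60)&(f.max(2)-f.min(2)<30))[170:250,95:190]
q=cnt(M); r=cv2.minAreaRect(onplane(c,q,.030)[:,:2].astype(np.float32)*1000); print("grip",r)
for n,px in (("phone",(210,108)),("cup",(588,133)),("spool",(569,54)),("blue",(103,129))): print(n,P[px[1],px[0]].round(3))
E
```

```text
deck [ 0.5241 -0.0021  0.055 ]
rail [0.6872 0.0343 0.0659]
pack [0.592  0.0717 0.0837]
floor [ 0.6274 -0.0603  0.0357]
table [ 0.4415 -0.0893 -0.0005]
keeper [ 0.5294 -0.4032  0.0139]
lip [ 0.5925 -0.1561  0.0753]
(array([ 0.63250172,  0.56772983, -1.58778648]), [])
(array([ 0.62138259, -0.09133049, -1.58848873]), [(0.65, 108), (1.08, 95), (-0.56, 152), (-2.17, 24), (-2.58, 47)])
scene (array([ 0.61796022, -0.08484379, -1.59945877]), [(1.24, 40), (-1.51, 57), (-0.76, 65), (1.69, 14), (2.21, 27)])
side (array([ 0.62152382, -0.08595695, -1.59498011]), [(1.4, 52), (-0.12, 59), (-0.84, 85), (0.88, 13), (-0.23, 27)])
pack ((587.9348754882812, 71.93199920654297), (129.66062927246094, 92.9651107788086), 82.79386138916016) [[533.7000122070312, 13.399999618530273], [625.9000244140625, 1.7999999523162842], [642.2000122070312, 130.39999389648438], [550.0, 142.10000610351562]]
keep ((515.7783203125, -364.06121826171875), (36.5072135925293, 150.88673400878906), 15.155235290527344)
grip ((514.94189453125, -355.1795654296875), (10.963665008544922, 71.3812255859375), 15.409388542175293)
phone [ 0.394 -0.186  0.009]
cup [0.578 0.339 0.062]
spool [0.465 0.348 0.028]
blue [ 0.378 -0.349  0.031]
```

```bash
cat >> fit.py <<'E'
def pack(c,P,ctr,z=.084):
    m=(abs(P[...,2]-z)<.008)&(np.hypot(P[...,0]-ctr[0],P[...,1]-ctr[1])<.11)
    (x,y),(w,h),a=cv2.minAreaRect(onplane(c,cnt(m),z)[:,:2].astype(np.float32)*1000)
    if w<h: a+=90
    return x/1000,y/1000,w,h,a
def keep(c,roi,z=.006):
    v=c["frame"].max(2); M=np.zeros_like(v); x0,y0,x1,y1=roi; M[y0:y1,x0:x1]=(v>170)[y0:y1,x0:x1]
    return cv2.minAreaRect(onplane(c,cnt(M),z)[:,:2].astype(np.float32)*1000)
E
python3 - <<'E'
from fit import *
import pickle
for i in range(2):
    c=cam("wrist"); P=world(c); print(c["s"]["ee_pos"].round(4),abs(c["s"]["qvel"]).max().round(4))
    p,r=cradle(c,(.62,-.09,-1.58),P); print(p,r); k=pack(c,P,(.59,.075)); print(k,keep(c,(95,170,190,250)))
pickle.dump(c,open("w2.pkl","wb"))
v=c["frame"].max(2); M=np.zeros_like(v); M[170:250,95:190]=(v<60)[170:250,95:190]; print("grip",cv2.minAreaRect(onplane(c,cnt(M),.03)[:,:2].astype(np.float32)*1000))
for n in ("scene","side"):
    d=pickle.load(open("d0.pkl","rb"))[n]; print(n,pack(d,world(d),(.59,.08)))
E
```

```text
[ 0.515  -0.0422  0.3446] 0.0112
[ 0.62137085 -0.0915194  -1.58895866] [(0.63, 107), (1.1, 97), (-0.58, 153), (-2.04, 23), (-2.87, 47)]
(0.588024658203125, 0.07191950225830078, 129.72735595703125, 92.72772979736328, 82.83555603027344) ((519.0556030273438, -360.3352966308594), (178.42735290527344, 141.9773712158203), 73.8154525756836)
[ 0.5151 -0.042   0.3446] 0.0083
[ 0.6213376  -0.09145598 -1.58918025] [(0.61, 107), (1.07, 95), (-0.56, 154), (-1.83, 23), (-2.75, 48)]
(0.58806103515625, 0.07190176391601563, 129.81199645996094, 92.4693603515625, 82.83506774902344) ((519.3079833984375, -360.32281494140625), (178.84046936035156, 141.99591064453125), 73.85737609863281)
grip ((514.7720336914062, -355.40081787109375), (10.871011734008789, 71.61348724365234), 15.52292251586914)
scene (0.5864279174804687, 0.07934796142578125, 139.74964904785156, 93.30906677246094, 82.57286834716797)
side (0.5893869018554687, 0.07710393524169921, 132.8440704345703, 92.72137451171875, 82.74698638916016)
```

Wrist estimate: cradle origin (0.6214, -0.0908), yaw -91°. In the cradle frame the pack is at (-162, -36) mm, skewed about 6°. I'll put the open fingers beside the pack's -y side and push it to the rail.

```bash
cat > go.py <<'E'
# offset from the present pose, tool axes, to a pose in cradle mm with tool y along -cradle x (+extra yaw deg)
import sys; from h import *
O=np.array([.6214,-.0908]); yaw=-1.589
def to(x,y,z,extra=0):
    s=robot.read_state(); T=rot(s["eef_rot"]); e1=np.array([np.cos(yaw),np.sin(yaw)]); e2=np.array([-e1[1],e1[0]])
    w=np.r_[O+e1*x/1000+e2*y/1000,z/1000]
    a=np.radians(extra); G=np.c_[np.r_[-e2,0],np.r_[-e1,0],[0,0,-1]]@R.from_rotvec([0,0,-a]).as_matrix()
    print("d",(T.T@(w-s["ee_pos"])).round(4),"rot",R.from_matrix(T.T@G).as_rotvec().round(4))
def here():
    s=robot.read_state(); d=s["ee_pos"][:2]-O; c,n=np.cos(yaw),np.sin(yaw)
    print("cradle mm",round((d[0]*c+d[1]*n)*1000,1),round((-d[0]*n+d[1]*c)*1000,1),round(s["ee_pos"][2]*1000,1),"F",s["force"].round(1),"t",round(s["t"],2))
if len(sys.argv)>1: to(*map(float,sys.argv[1:]))
here()
E
python3 go.py -162 -112 81
python3 -m jog '1 0.034 0.11 0.03 0 0 -0.26;1 0.034 0.11 0.03 0 0 -0.26;1 0.034 0.11 0.18 0 0 -0.26;1 0.034 0.11 0.18 0 0 -0.26;1 0.034 0.11 0.18 0 0 -0.26;1 0.034 0.11 0.18 0 0 -0.26;1 0.034 0.11 0.18 0 0 -0.26'; python3 go.py -162 -112 81
```

```text
d [0.0341 0.11   0.2636] rot [ 2.000e-04 -3.000e-04 -2.589e-01]
cradle mm -46.9 -107.2 344.6 F [ 0.2 -0.3 -0.3] t 2.17
t: 3.05
ee_pos: [0.5137, 0.0723, 0.166]
eef_rot: [0.001, 0.009, 1.0, 0.0]
force: [1.0, 0.3, 0.2]
grip_width: 1.003
gripper_force: 0.0
d [0.0015 0.0008 0.085 ] rot [ 0.0006  0.0018 -0.0007]
cradle mm -161.1 -110.7 166.0 F [1.  0.3 0.2] t 3.05
```

```bash
python3 -m jog '1 0.001 0 0.05 0 0 0;1 0.001 0 0.085 0 0 0;1 0.001 0 0.085 0 0 0;1 -0.012 0 0.085 0 0 0;1 -0.024 0 0.085 0 0 0;1 -0.034 0 0.085 0 0 0;1 -0.042 0 0.085 0 0 0;1 -0.048 0 0.085 0 0 0;1 -0.051 0 0.085 0 0 0;1 -0.053 0 0.085 0 0 0'; python3 go.py
```

```text
t: 4.3
ee_pos: [0.5656, 0.0705, 0.0797]
eef_rot: [-0.0, 0.01, 1.0, -0.0]
force: [0.4, 0.7, 0.2]
grip_width: 0.997
gripper_force: 0.0
cradle mm -160.3 -58.7 79.7 F [0.4 0.7 0.2] t 4.3
```

Run:
```python
from fit import *
c=cam("side"); P=world(c); print(cradle(c,(.62,-.086,-1.59),P)); print(pack(c,P,(.62,.075)))
c=cam("wrist"); P=world(c); print(pack(c,P,(.615,.075))); save(c,"w3.png")
```

```text
(array([ 0.62146629, -0.08587364, -1.5962068 ]), [(1.36, 53), (-0.17, 59), (-0.73, 84), (0.44, 15)])
(0.5894962158203125, 0.07743085479736328, 133.37033081054688, 92.58708953857422, 82.74698638916016)
(0.5868165893554688, 0.07305256652832032, 127.50653839111328, 91.98167419433594, 83.12065887451172)
```

View pics/w3.png

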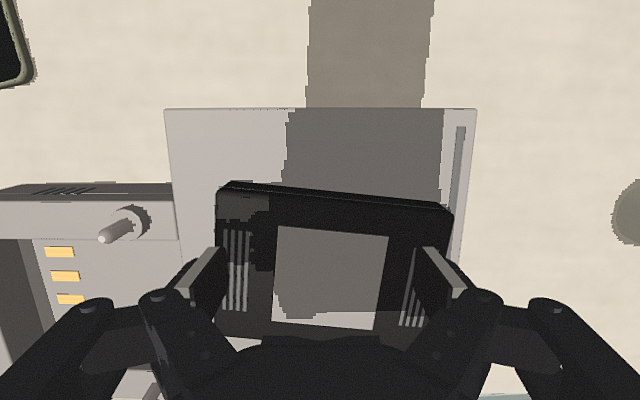

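The picture shows the open pads hovering over the pack at about (215,260) and (440,270), so they never engaged it. I'll measure the tip height from the depth.

Run:
```python
from fit import *
c=cam("wrist"); P=world(c); T=c["s"]
for b in ((180,240,230,300),(415,240,475,300)):
    q=P[b[1]:b[3],b[0]:b[2]].reshape(-1,3); q=q[np.isfinite(q[:,2])&(q[:,2]>.088)]; print(len(q),q[:,2].min(),q.mean(0).round(4),np.percentile(q[:,2],[1,5,20,50]).round(4), q.min(0).round(3),q.max(0).round(3))
print(T["ee_pos"])
```

```text
2163 0.11039947340730641 [0.5583 0.0251 0.1323] [0.1127 0.1156 0.1219 0.1319] [0.552 0.013 0.11 ] [0.576 0.028 0.158]
2422 0.11159039494562425 [0.5594 0.1149 0.1343] [0.114  0.1166 0.1231 0.1341] [0.553 0.112 0.112] [0.577 0.126 0.159]
[0.56567253 0.07050785 0.07970406]
```

```bash
python3 -m jog '0.3 0.03 0 0 0 0 0;0.3 0.055 0 0 0 0 0;0.3 0.055 0 0 0 0 0;0.3 0.055 0 0 0 0 0;0.3 0.055 0 0 0 0 0'; python3 go.py
python3 - <<'E'
from fit import *
c=cam("wrist"); P=world(c); T=c["s"]; save(c,"w4.png"); print(P[365,350],T["grip_width"])
E
```

```text
t: 5.08
ee_pos: [0.5118, 0.0717, 0.08]
eef_rot: [0.001, 0.01, 1.0, 0.0]
force: [0.2, 0.4, 0.3]
grip_width: 0.3
gripper_force: 0.0
cradle mm -160.5 -112.5 80.0 F [0.2 0.4 0.3] t 5.08
[0.50098515 0.07783015 0.18211527] 0.3001105486785161
```

View pics/w4.png

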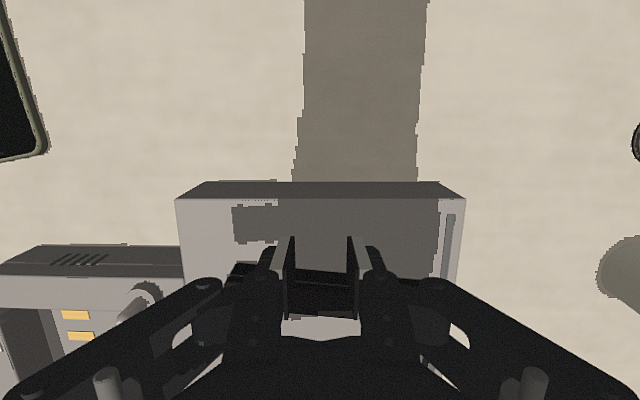

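The fingers are at 0.3 opening, with tips at about (290,240) and (350,240). I'll measure tip height here too.

Run:
```python
from fit import *
c=cam("wrist"); P=world(c); s=c["s"]; T=rot(s["eef_rot"])
v=c["frame"].max(2)
for b in ((282,232,300,320),(345,232,362,320)):
    q=P[b[1]:b[3],b[0]:b[2]].reshape(-1,3); q=(q[np.isfinite(q[:,2])]-s["ee_pos"])@T; q=q[(abs(q[:,0])<.014)&(q[:,2]<.021)&(abs(q[:,1])<.06)]; print(len(q),np.percentile(q,[0,2,20,50,80,98,100],axis=0).round(3).tolist())
```

```text
940 [[-0.011, -0.019, -0.06], [-0.01, -0.018, -0.058], [-0.005, -0.015, -0.056], [0.005, -0.014, -0.046], [0.011, -0.014, -0.032], [0.012, -0.014, -0.022], [0.012, -0.014, -0.02]]
1108 [[-0.011, 0.012, -0.065], [-0.01, 0.012, -0.063], [-0.003, 0.012, -0.056], [0.006, 0.013, -0.048], [0.011, 0.014, -0.033], [0.012, 0.017, -0.023], [0.012, 0.018, -0.02]]
```

Measured: the fingertips sit 20 mm behind the reported TCP at 0.3 opening, and 31 mm behind when fully open. I'll use these numbers in place of the text's. Going lower and pushing again.

```bash
python3 -m jog '1 0 0 0 0 0 0;1 0 0 0.02 0 0 0;1 0 0 0.044 0 0 0;1 0 0 0.044 0 0 0;1 -0.014 0 0.044 0 0 0;1 -0.026 0 0.044 0 0 0;1 -0.036 0 0.044 0 0 0'; python3 go.py; python3 -m jog '1 -0.007 0 0 0 0 0;1 -0.012 0 0 0 0 0;1 -0.016 0 0 0 0 0;1 -0.016 0 0 0 0 0'; python3 go.py
```

```text
t: 6.05
ee_pos: [0.5477, 0.0709, 0.0363]
eef_rot: [0.0, 0.01, 1.0, 0.0]
force: [-3.6, -0.3, 2.5]
grip_width: 1.003
gripper_force: 1.5
cradle mm -160.4 -76.6 36.3 F [-3.6 -0.3  2.5] t 6.05
t: 6.55
ee_pos: [0.5634, 0.0706, 0.0358]
eef_rot: [0.001, 0.01, 1.0, -0.0]
force: [0.1, -0.3, 0.1]
grip_width: 0.995
gripper_force: 0.0
cradle mm -160.4 -60.9 35.8 F [ 0.1 -0.3  0.1] t 6.55
```

Run:
```python
from fit import *
c=cam("side"); P=world(c); print(pack(c,P,(.62,.075)))
c=cam("wrist"); P=world(c); print(pack(c,P,(.615,.075)))
```

```text
(0.6209179077148438, 0.08038888549804687, 132.787109375, 91.89762878417969, 89.43191528320312)
(0.5722578125, 0.06974563598632813, 120.0858154296875, 48.391944885253906, 88.90785217285156)
```

```bash
python3 -m jog '1 -0.003 0 0 0 0 0;1 -0.005 0 0 0 0 0'; python3 go.py;  python3 -m jog '1 -0.001 0 0 0 0 0;1 -0.002 0 0 0 0 0'; python3 go.py
```

```text
t: 6.9
ee_pos: [0.5674, 0.0705, 0.0357]
eef_rot: [-0.0, 0.01, 1.0, 0.0]
force: [-3.1, -0.2, 1.9]
grip_width: 0.996
gripper_force: 1.4
cradle mm -160.3 -56.9 35.7 F [-3.1 -0.2  1.9] t 6.9
t: 7.15
ee_pos: [0.5696, 0.0705, 0.0357]
eef_rot: [-0.0, 0.01, 1.0, 0.0]
force: [-3.1, -0.2, 1.5]
grip_width: 0.999
gripper_force: 1.2
cradle mm -160.3 -54.7 35.7 F [-3.1 -0.2  1.5] t 7.15
```

```bash
python3 -m jog '1 -0.001 0 0 0 0 0;1 -0.002 0 0 0 0 0'; python3 go.py;  python3 -m jog '1 -0.001 0 0 0 0 0;1 -0.002 0 0 0 0 0'; python3 go.py;  python3 - <<'E'
from fit import *
c=cam("side"); P=world(c); print(pack(c,P,(.62,.075)))
E
```

```text
t: 7.4
ee_pos: [0.5697, 0.0704, 0.0355]
eef_rot: [-0.002, 0.01, 1.0, 0.0]
force: [-8.8, 0.8, 5.9]
grip_width: 1.001
gripper_force: 4.7
cradle mm -160.3 -54.6 35.5 F [-8.8  0.8  5.9] t 7.4
t: 7.65
ee_pos: [0.5696, 0.0704, 0.0351]
eef_rot: [-0.004, 0.01, 1.0, 0.0]
force: [-14.2, 0.7, 9.6]
grip_width: 1.001
gripper_force: 7.3
cradle mm -160.2 -54.7 35.1 F [-14.2   0.7   9.6] t 7.65
(0.6268734741210937, 0.08067918395996093, 133.41380310058594, 92.5694351196289, 89.144775390625)
```

The pack is flush to the rail: force rose at TCP y -54.7, and the side view gives 89.1°. Next I'll back off, turn 90°, and get behind it.

```bash
python3 -m jog '1 0.03 0 0 0 0 0;0.6 0.04 0 -0.07 0 0 0;0.6 0.04 0 -0.07 0 0 0'; python3 go.py -262 -3 120 90; python3 go.py -262 -3 120 -90; python3 -c "
from h import *; print(robot.read_state()['joint_positions'].round(2))"
```

```text
t: 8.07
ee_pos: [0.5367, 0.0715, 0.1094]
eef_rot: [0.004, 0.01, 1.0, 0.001]
force: [1.0, 0.6, -0.0]
grip_width: 0.609
gripper_force: 0.0
d [-0.0845  0.1015 -0.0097] rot [-0.0043  0.0078 -1.5728]
cradle mm -160.7 -87.6 109.4 F [ 1.   0.6 -0. ] t 8.07
d [-0.0845  0.1015 -0.0097] rot [0.0078 0.0043 1.5688]
cradle mm -160.7 -87.6 109.4 F [ 1.   0.6 -0. ] t 8.07
[-0.58  0.4   0.41  2.   -0.23  0.78  1.52]
```

```bash
python3 -m jog '0.6 -0.085 0.1 -0.01 0 0 1.57;0.6 -0.085 0.1 -0.01 0 0 1.57;0.6 -0.085 0.1 -0.01 0 0 1.57;0.6 -0.085 0.1 -0.01 0 0 1.57;0.6 -0.085 0.1 -0.01 0 0 1.57;0.6 -0.085 0.1 -0.01 0 0 1.57;0.6 -0.085 0.1 -0.01 0 0 1.57;0.6 -0.085 0.1 -0.01 0 0 1.57;0.6 -0.085 0.1 -0.01 0 0 1.57;0.6 -0.085 0.1 -0.01 0 0 1.57'; python3 go.py -262 -3 40 -90
python3 - <<'E'
from fit import *
import pickle
c=cam("wrist"); P=world(c); save(c,"w5.png"); pickle.dump(c,open("w5.pkl","wb"));print(pack(c,P,(.62,.075)))
c=cam("side"); P=world(c); print(pack(c,P,(.62,.075)))
E
```

```text
t: 9.32
ee_pos: [0.6212, 0.1696, 0.1153]
eef_rot: [0.001, 0.713, 0.701, 0.0]
force: [0.3, -0.1, 0.3]
grip_width: 0.599
gripper_force: 0.0
d [0.0017 0.0019 0.0753] rot [0.0009 0.0008 0.0003]
cradle mm -260.3 -4.9 115.3 F [ 0.3 -0.1  0.3] t 9.32
(0.624513671875, 0.10967149353027343, 71.05540466308594, 85.07476806640625, 178.59288787841797)
(0.6377432250976562, 0.12917140197753907, 37.00128936767578, 57.73713684082031, 179.00112915039062)
```

```bash
python3 -m jog '0.6 0.002 0.002 0.05 0 0 0;0.6 0.002 0.002 0.072 0 0 0;0.6 0.002 0.002 0.075 0 0 0;0.6 0.002 0.002 0.075 0 0 0'; python3 go.py; python3 -m jog '0.6 -0.02 0 0 0 0 0;0.6 -0.035 0 0 0 0 0;0.6 -0.05 0 0 0 0 0;0.6 -0.065 0 0 0 0 0;0.6 -0.08 0 0 0 0 0;0.6 -0.09 0 0 0 0 0'; python3 go.py;python3 - <<'E'
from fit import *
import pickle
c=cam("side"); P=world(c); print(pack(c,P,(.62,.01)))
E
```

```text
t: 9.93
ee_pos: [0.6235, 0.1711, 0.0417]
eef_rot: [0.0, 0.714, 0.7, 0.0]
force: [-0.2, -0.4, -0.2]
grip_width: 0.599
gripper_force: 0.0
cradle mm -261.9 -2.7 41.7 F [-0.2 -0.4 -0.2] t 9.93
t: 10.68
ee_pos: [0.6209, 0.0801, 0.0408]
eef_rot: [0.0, 0.714, 0.7, -0.0]
force: [0.8, 3.6, 2.0]
grip_width: 0.6
gripper_force: 1.5
cradle mm -170.8 -3.6 40.8 F [0.8 3.6 2. ] t 10.68
(0.5883695068359375, -0.020504474639892578, 29.81002426147461, 80.17657470703125, 97.27014636993408)
```

```bash
python3 -m jog '0.6 -0.012 0 0 0 0 0;0.6 -0.022 0 0 0 0 0;0.6 -0.03 0 0 0 0 0;0.6 -0.038 0 0 0 0 0;0.6 -0.046 0 0 0 0 0;0.6 -0.05 0 0 0 0 0;0.6 -0.05 0 0 0 0 0'; python3 go.py;python3 - <<'E'
from fit import *
c=cam("scene"); a=c["frame"][130:280,220:370]; c=cam("side"); b=c["frame"][120:270,220:370]
cv2.imwrite("pics/s6.png",cv2.resize(np.hstack([a,b]),None,fx=2.66,fy=2.66,interpolation=cv2.INTER_CUBIC)[:,:,::-1])
E
```

```text
t: 11.6
ee_pos: [0.6199, 0.0303, 0.0407]
eef_rot: [0.0, 0.714, 0.7, -0.0]
force: [0.2, 0.6, -0.8]
grip_width: 0.602
gripper_force: 0.0
cradle mm -121.0 -3.7 40.7 F [ 0.2  0.6 -0.8] t 11.6
```

View pics/s6.png

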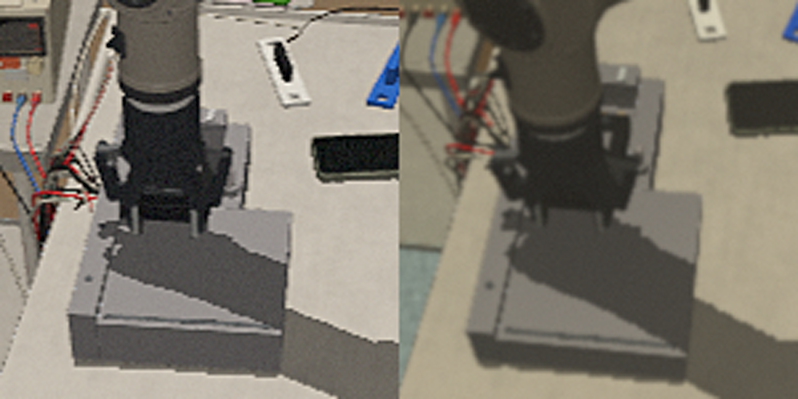

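The fingers are behind the pack with the arm hiding it, which is as expected. I'll keep pushing with force checks.

```bash
python3 -m jog '0.6 -0.01 0 0 0 0 0;0.6 -0.018 0 0 0 0 0;0.6 -0.026 0 0 0 0 0;0.6 -0.032 0 0 0 0 0'; python3 go.py;python3 -m jog '0.6 -0.004 0 0 0 0 0;0.6 -0.008 0 0 0 0 0'; python3 go.py; python3 -m jog '0.6 -0.003 0 0 0 0 0;0.6 -0.004 0 0 0 0 0'; python3 go.py
```

```text
t: 12.2
ee_pos: [0.6193, -0.0014, 0.0408]
eef_rot: [-0.0, 0.714, 0.7, -0.0]
force: [-1.1, 1.2, -1.0]
grip_width: 0.601
gripper_force: 0.6
cradle mm -89.4 -3.7 40.8 F [-1.1  1.2 -1. ] t 12.2
t: 12.45
ee_pos: [0.6193, -0.0086, 0.0407]
eef_rot: [-0.0, 0.714, 0.7, 0.0]
force: [-0.7, 1.8, 0.0]
grip_width: 0.597
gripper_force: 0.6
cradle mm -82.2 -3.6 40.7 F [-0.7  1.8  0. ] t 12.45
t: 12.7
ee_pos: [0.6192, -0.0127, 0.0408]
eef_rot: [-0.0, 0.714, 0.7, 0.0]
force: [0.1, 2.4, -0.5]
grip_width: 0.603
gripper_force: 0.6
cradle mm -78.0 -3.6 40.8 F [ 0.1  2.4 -0.5] t 12.7
```

```bash
python3 -m jog '0.6 -0.002 0 0 0 0 0;0.6 -0.003 0 0 0 0 0'; python3 go.py;python3 -m jog '0.6 -0.001 0 0 0 0 0;0.6 -0.002 0 0 0 0 0'; python3 go.py
```

```text
t: 12.95
ee_pos: [0.6192, -0.0161, 0.0409]
eef_rot: [0.0, 0.714, 0.7, -0.0]
force: [0.1, 0.5, 0.8]
grip_width: 0.6
gripper_force: 0.0
cradle mm -74.6 -3.5 40.9 F [0.1 0.5 0.8] t 12.95
t: 13.2
ee_pos: [0.6192, -0.0169, 0.0408]
eef_rot: [-0.0, 0.714, 0.7, 0.0]
force: [0.8, 2.2, 2.1]
grip_width: 0.599
gripper_force: 1.2
cradle mm -73.8 -3.5 40.8 F [0.8 2.2 2.1] t 13.2
```

```bash
python3 -m jog '0.6 0.02 0 0 0 0 0;0.3 0.05 0 -0.06 0 0 0;0.3 0.11 0 -0.14 0 0 0;0.3 0.11 0 -0.14 0 0 0;0.3 0.11 0 -0.14 0 0 0;0.3 0.11 0 -0.14 0 0 0'; python3 go.py
python3 - <<'E'
from fit import *
import pickle
c=cam("wrist"); P=world(c); save(c,"w7.png"); pickle.dump(c,open("w7.pkl","wb"));print(c["s"]["ee_pos"])
d=cam("side"); pickle.dump(d,open("s7.pkl","wb"))
E
```

```text
t: 13.95
ee_pos: [0.6205, 0.0929, 0.18]
eef_rot: [-0.0, 0.714, 0.701, -0.0]
force: [0.1, 0.0, -0.2]
grip_width: 0.297
gripper_force: 0.0
cradle mm -183.6 -4.3 180.0 F [ 0.1  0.  -0.2] t 13.95
[0.62048924 0.09286122 0.1800475 ]
```

View pics/w7.png

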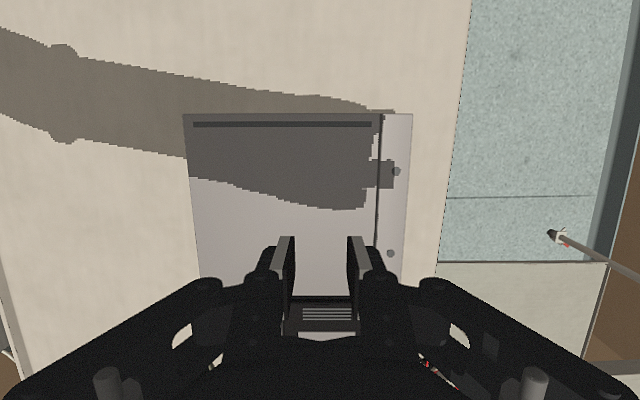

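The pack's trailing edge shows between the fingers at about (325,300). I'll read its heights here and from the side camera.

Run:
```python
from fit import *
import pickle,go
e1=np.array([np.cos(go.yaw),np.sin(go.yaw)]);e2=np.array([-e1[1],e1[0]])
def cr(p): d=p[:2]-go.O; return np.r_[d@e1,d@e2,p[2]]*1000
c=pickle.load(open("w7.pkl","rb"));P=world(c)
for r in range(284,342,3): print(r,cr(P[r,322]).round(1),c["frame"][r,322])
d=pickle.load(open("s7.pkl","rb"));P=world(d)
go.O=np.array([.6214,-.0865])
for y in (0,-30):
  for x in range(-100,80,12):
    w=np.r_[go.O+e1*x/1000+e2*y/1000,.064]; u=proj(d,w)[0].astype(int); print(x,y,cr(P[u[1],u[0]]).round(1),d["frame"][u[1],u[0]])
```

```text
cradle mm -182.4 -4.5 179.5 F [-0.5 -0.3  0.5] t 14.05
284 [-80.3  -2.8  54.8] [162 157 148]
287 [-76.5  -2.8  54.3] [162 155 149]
290 [-73.6  -2.8  55.2] [160 153 147]
293 [-70.5  -2.8  56. ] [162 155 148]
296 [-64.2  -2.8  51.7] [13 12 13]
299 [-63.7  -2.8  56.5] [14 20 17]
302 [-63.3  -2.8  61.3] [23 15 27]
305 [-60.4  -2.8  62.3] [39 38 36]
308 [-57.7  -2.8  63.5] [89 89 89]
311 [-53.7  -2.8  62.9] [43 40 42]
314 [-49.7  -2.8  62.4] [35 31 30]
317 [-46.3  -2.8  62.7] [41 36 34]
320 [-43.8  -2.8  64.3] [46 46 43]
323 [-39.6  -2.8  63.5] [41 39 38]
326 [-35.5  -2.8  63.1] [48 44 43]
329 [-31.4  -2.7  62.6] [40 42 41]
332 [-28.5  -2.7  63.7] [138 134 129]
335 [-24.3  -2.7  63.1] [159 154 147]
338 [-21.1  -2.7  63.9] [160 153 147]
341 [-192.4   -4.   273.2] [33 36 33]
-100 0 [-91.3   3.4  53.1] [123 119 110]
-88 0 [-185.3  -26.3  209.6] [48 47 41]
-76 0 [-185.2  -27.2  221. ] [40 40 36]
-64 0 [-185.   -30.5  235.8] [41 41 38]
-52 0 [-184.8  -33.4  246.7] [41 40 36]
-40 0 [-180.1  -33.2  254.5] [42 41 37]
-28 0 [-26.7   1.8  62.6] [71 70 62]
-16 0 [-14.5   0.6  65.3] [124 121 112]
-4 0 [-3.3  2.4 64.6] [87 85 79]
8 0 [-187.1  -44.1  307.4] [42 41 37]
20 0 [-176.4  -44.4  306.9] [54 54 48]
32 0 [-173.9  -44.4  313.1] [45 44 39]
44 0 [45.3  1.1 64.4] [47 45 40]
56 0 [56.4  2.7 64.7] [55 53 48]
68 0 [58.6 -0.5 75.7] [106 102  94]
-100 -30 [-94.6 -27.3  57.7] [124 120 111]
-88 -30 [-79.5 -27.7  55. ] [125 120 111]
-76 -30 [-70.  -26.4  55.4] [129 124 114]
-64 -30 [-60.1 -28.   60.7] [43 40 38]
-52 -30 [-49.2 -29.5  64.6] [47 46 40]
-40 -30 [-39.1 -28.1  64.6] [47 46 41]
-28 -30 [-190.2  -61.   278.2] [43 43 37]
-16 -30 [-191.2  -61.8  292.7] [44 42 36]
-4 -30 [-188.5  -63.7  299.1] [46 45 40]
8 -30 [-177.6  -62.2  298.1] [57 55 50]
20 -30 [-171.2  -63.4  300. ] [45 44 39]
32 -30 [ 34.9 -29.3  62.6] [59 56 49]
44 -30 [ 46.3 -27.8  62.4] [50 47 40]
56 -30 [ 55.9 -29.5  64.7] [45 42 35]
68 -30 [ 58.4 -29.6  75. ] [87 83 76]
```

The pack reads flat at z 63–64 from deck edge to lip in both views, so it is home. Next is the keeper: I'll check heights around it before going there.

Run:
```python
from fit import *
import pickle
D=pickle.load(open("d0.pkl","rb"))
print(depthpts(D["scene"],[(350,97),(400,101),(425,120),(280,110),(305,118),(327,113)]).round(3).tolist())
for n,roi in (("scene",(314,142,341,172)),("side",(324,99,346,138))):
    c=D[n]; v=c["frame"].min(2).astype(int); M=np.zeros_like(c["frame"][...,0]); x0,y0,x1,y1=roi; s=v[y0:y1,x0:x1]; M[y0:y1,x0:x1]=s>(210 if n=="scene" else 190); print(M.sum(),cv2.minAreaRect(onplane(c,cnt(M),.006)[:,:2].astype(np.float32)*1000))
s=robot.read_state(); T=rot(s["eef_rot"]); a=np.radians(15.2)
G=np.c_[[-np.sin(a),np.cos(a),0],[np.cos(a),np.sin(a),0],[0,0,-1]]
print((T.T@(np.array([.5255,-.40,.2])-s["ee_pos"])).round(3),R.from_matrix(T.T@G).as_rotvec().round(3))
```

```text
[[0.44, -0.568, 0.125], [0.263, -0.555, 0.123], [0.167, -0.544, 0.057], [0.711, -0.712, -0.015], [0.597, -0.52, 0.06], [0.52, -0.565, 0.059]]
6 ((506.45166015625, -333.0830383300781), (6.687524795532227, 3.835558891296387e-05), 3.932063341140747)Traceback (most recent call last):
  File "<stdin>", line 6, in <module>
  File "fit.py", line 6, in cnt
    cn,_=cv2.findContours(m.astype(np.uint8),cv2.RETR_EXTERNAL,cv2.CHAIN_APPROX_NONE); return max(cn,key=cv2.contourArea)[:,0]
                                                                                              ~~~^^^^^^^^^^^^^^^^^^^^^^^^
ValueError: max() iterable argument is empty
```

```bash
python3 -m jog '0.5 -0.495 -0.086 -0.02 0 0 -0.284;0.5 -0.495 -0.086 -0.02 0 0 -0.284;0.5 -0.495 -0.086 -0.02 0 0 -0.284;0.5 -0.495 -0.086 -0.02 0 0 -0.284;0.5 -0.495 -0.086 -0.02 0 0 -0.284;0.5 -0.495 -0.086 -0.02 0 0 -0.284;0.5 -0.495 -0.086 -0.02 0 0 -0.284;0.5 -0.495 -0.086 -0.02 0 0 -0.284;0.5 -0.495 -0.086 -0.02 0 0 -0.284;0.5 -0.495 -0.086 -0.02 0 0 -0.284;0.5 -0.495 -0.086 -0.02 0 0 -0.284;0.5 -0.495 -0.086 -0.02 0 0 -0.284'
python3 - <<'E'
from fit import *
import pickle
c=cam("wrist"); P=world(c); save(c,"w8.png"); pickle.dump(c,open("w8.pkl","wb"));print(c["s"]["ee_pos"],c["s"]["joint_positions"].round(2))
print(proj(c,[[.515,-.36,.006],[.515,-.36,.03]]))
E
```

```text
t: 15.55
ee_pos: [0.5266, -0.3991, 0.2004]
eef_rot: [-0.0, 0.607, 0.795, 0.0]
force: [0.1, 1.0, 0.0]
grip_width: 0.495
gripper_force: 0.0
[ 0.52664077 -0.39914189  0.20040547] [ 0.02  0.57  0.79  1.64 -0.44  1.12  1.2 ]
[[319.96157457 137.11734252]
 [319.94234033 138.73895164]]
```

View pics/w8.png

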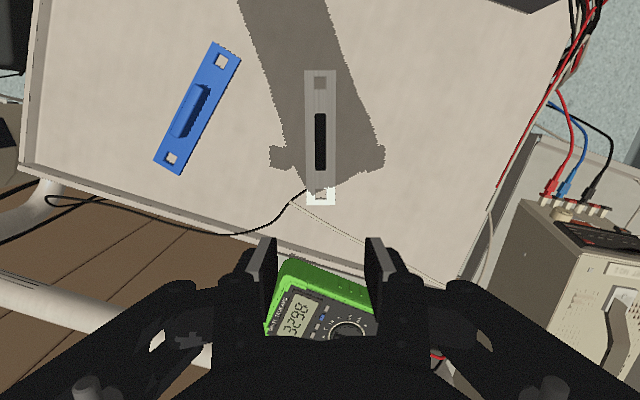

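The keeper lies upright in the picture: bar rows 70–205 at column 320, grip block (314–326, 113–171), holes near (320,82) and (321,195). I'll measure it precisely.

Run:
```python
from fit import *
import pickle
c=pickle.load(open("w8.pkl","rb"));P=world(c); f=c["frame"].astype(int); v=f.max(2)
M=np.zeros_like(v,np.uint8); M[105:180,305:335]=(v<50)[105:180,305:335]
q=cnt(M); T=rot(c["s"]["eef_rot"])
for z in (.03,): r=cv2.minAreaRect(onplane(c,q,z)[:,:2].astype(np.float32)*1000); print("grip",r)
ys,xs=np.nonzero(M); print("grip depth z",np.nanmedian(P[ys,xs,2]), "bar z",np.nanmedian(P[95:105,310:330,2]),"table",np.nanmedian(P[95:105,285:298,2]))
# bar edges: gradient along rows
g=cv2.GaussianBlur(c["frame"],(3,3),0).astype(int).sum(2)
for r in (78,92,100,106,178): print(r,g[r,298:344:1].tolist())
for col in (308,320,332): print(col,g[62:90,col].tolist(),g[180:215,col].tolist())
```

```text
grip ((515.9655151367188, -363.31842041015625), (10.715298652648926, 57.136043548583984), 15.3460693359375)
grip depth z 0.029131987301451362 bar z 0.005102325232436755 table -0.0009542924533179065
78 [317, 316, 317, 317, 317, 338, 386, 416, 418, 416, 419, 420, 421, 425, 419, 385, 330, 302, 301, 303, 303, 304, 305, 303, 302, 302, 310, 332, 371, 405, 413, 414, 416, 410, 410, 418, 421, 395, 343, 311, 308, 310, 310, 313, 314, 312]
92 [317, 316, 315, 313, 308, 320, 363, 402, 413, 415, 417, 419, 422, 423, 418, 411, 412, 422, 424, 415, 404, 407, 415, 418, 418, 419, 420, 416, 411, 407, 407, 410, 412, 406, 407, 413, 415, 382, 323, 303, 307, 307, 308, 312, 314, 315]
100 [319, 317, 313, 312, 312, 316, 350, 396, 414, 415, 420, 421, 420, 419, 416, 410, 407, 417, 423, 417, 406, 406, 413, 418, 419, 419, 419, 412, 409, 408, 404, 407, 409, 406, 407, 413, 416, 383, 324, 305, 312, 315, 314, 314, 314, 314]
106 [319, 317, 315, 316, 317, 322, 354, 399, 415, 412, 412, 417, 416, 417, 416, 409, 406, 412, 420, 418, 406, 404, 412, 416, 413, 416, 416, 413, 410, 407, 404, 406, 405, 404, 408, 413, 413, 381, 325,
[... 533 characters left out ...]
93, 659, 585, 539, 538, 542, 542, 512, 474, 495, 547, 550]
320 [308, 308, 308, 307, 309, 310, 309, 330, 377, 416, 425, 424, 424, 406, 359, 313, 305, 311, 311, 313, 314, 315, 315, 314, 314, 317, 335, 375] [393, 393, 394, 394, 391, 392, 396, 393, 365, 320, 330, 421, 513, 539, 537, 540, 487, 378, 377, 526, 655, 694, 693, 690, 658, 587, 542, 539, 542, 542, 542, 542, 544, 545, 545]
332 [312, 313, 315, 316, 314, 311, 310, 334, 384, 413, 416, 414, 413, 413, 414, 412, 410, 412, 413, 410, 408, 409, 410, 410, 411, 412, 409, 406] [399, 399, 399, 402, 398, 395, 443, 564, 674, 700, 692, 691, 693, 693, 692, 691, 691, 691, 692, 691, 691, 690, 693, 695, 650, 567, 534, 541, 544, 544, 544, 544, 545, 546, 546]
```

Run:
```python
from fit import *
import pickle
c=pickle.load(open("w8.pkl","rb"))
A=onplane(c,[(319.9,100),(320.4,178),(319.7,69.7),(320.5,205),(304.3,100),(335.4,100)],.006)[:,:2]*1000
print(A.round(1).tolist()); d=A[2]-A[3]; print("len",np.linalg.norm(d),"ang",np.degrees(np.arctan2(d[1],d[0])),"ctr",(A[2]+A[3])/2,"w",np.linalg.norm(A[4]-A[5]))
ctr=(A[2]+A[3])/2000; s=robot.read_state(); T=rot(s["eef_rot"]); print("to",(T.T@(np.r_[ctr,0]-s["ee_pos"])).round(4))
```

```text
[[504.4, -321.5], [527.8, -404.9], [495.9, -291.5], [536.6, -436.3], [488.0, -326.0], [520.7, -317.0]]
len 150.3707890089687 ang 105.68032615219235 ctr [ 516.25098102 -363.88723237] w 33.90774449818941
to [ 0.0369 -0.0006  0.2006]
```

```bash
python3 -m jog '0.5 0.037 0 0.06 0 0 0;0.5 0.037 0 0.12 0 0 0;0.5 0.037 0 0.17 0 0 0;0.5 0.037 0 0.195 0 0 0;0.5 0.037 0 0.205 0 0 0;0.5 0.037 0 0.205 0 0 0;0.5 0.037 0 0.205 0 0 0'; python3 go.py;  python3 -m jog '0 0 0 0 0 0 0;0 0 0 0 0 0 0;0 0 0 0 0 0 0;0 0 0 0 0 0 0'
```

```text
t: 16.48
ee_pos: [0.5171, -0.3658, -0.0028]
eef_rot: [0.001, 0.607, 0.794, 0.0]
force: [-0.2, 0.1, 0.4]
grip_width: 0.501
gripper_force: 0.0
cradle mm 276.8 -99.3 -2.8 F [-0.2  0.1  0.4] t 16.48
t: 16.98
ee_pos: [0.5167, -0.3655, -0.0032]
eef_rot: [0.001, 0.608, 0.794, 0.0]
force: [0.2, 1.1, 6.0]
grip_width: 0.122
gripper_force: 60.4
```

```bash
python3 -m jog '0 0 0 -0.01 0 0 0;0 0 0 -0.03 0 0 0;0 0 0 -0.08 0 0 0;0 0 0 -0.14 0 0 0;0 0 0 -0.2 0 0 0;0 0 0 -0.26 0 0 0;0 0 0 -0.28 0 0 0;0 0 0 -0.28 0 0 0'; python3 go.py -125 -45 290
```

```text
t: 17.98
ee_pos: [0.5163, -0.3655, 0.2773]
eef_rot: [0.001, 0.608, 0.794, 0.0]
force: [0.2, 0.2, -1.5]
grip_width: 0.122
gripper_force: 59.4
d [ 0.3702  0.165  -0.0129] rot [ 1.1000e-03  2.7000e-03 -1.2878e+00]
cradle mm 276.6 -100.1 277.3 F [ 0.2  0.2 -1.5] t 17.98
```

Fz is -1.5 N, so the keeper is held. Moving to a viewing pose over the pins, in the orientation I'll place it.

```bash
python3 -m jog '0 0.37 0.165 -0.013 0 0 -1.288;0 0.37 0.165 -0.013 0 0 -1.288;0 0.37 0.165 -0.013 0 0 -1.288;0 0.37 0.165 -0.013 0 0 -1.288;0 0.37 0.165 -0.013 0 0 -1.288;0 0.37 0.165 -0.013 0 0 -1.288;0 0.37 0.165 -0.013 0 0 -1.288;0 0.37 0.165 -0.013 0 0 -1.288;0 0.37 0.165 -0.013 0 0 -1.288;0 0.37 0.165 -0.013 0 0 -1.288;0 0.37 0.165 -0.013 0 0 -1.288'; python3 go.py -125 -45 290
python3 - <<'E'
from fit import *
import pickle
c=cam("wrist"); save(c,"w9.png"); pickle.dump(c,open("w9.pkl","wb")); print(c["s"]["joint_positions"].round(2))
E
```

```text
t: 19.35
ee_pos: [0.5783, 0.0339, 0.2886]
eef_rot: [-0.0, 0.01, 1.0, -0.0]
force: [-0.1, 0.4, -0.2]
grip_width: 0.121
gripper_force: 59.4
d [-0.0004  0.0011 -0.0014] rot [-0.0002 -0.0003 -0.002 ]
cradle mm -123.9 -45.4 288.6 F [-0.1  0.4 -0.2] t 19.35
[-0.58  0.27  0.52  1.72 -0.14  1.18  1.53]
```

View pics/w9.png

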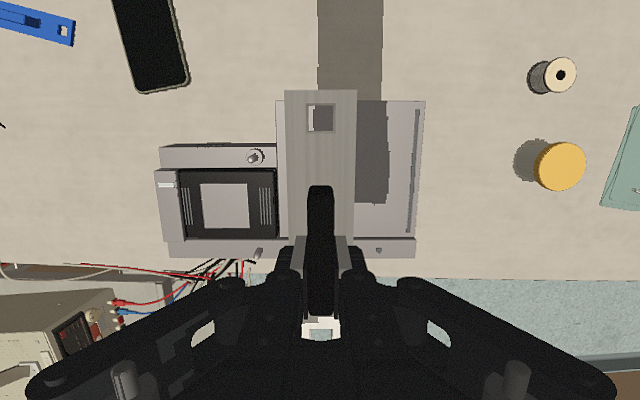

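That was the tenth picture. It shows the pack home in the pocket, the keeper gripped straight with holes at (320,117) and (320,332), and the pins at (254,157) and (258,252). From here I'll work from numbers only: pins and held keeper in the tool frame.

```bash
cat > meas.py <<'E'
from fit import *
def tool(c,P): s=c["s"]; return (P-s["ee_pos"])@rot(s["eef_rot"])
def held(c):
    P=world(c); Q=tool(c,P); m=np.isfinite(P[...,2])&(abs(Q[...,2])<.03)&(Q[...,0]>.035)&(Q[...,0]<.1)&(abs(Q[...,1])<.03)
    zt=np.median(Q[m][:,2]); T=np.array(c["tool_from_camera"]); v=cnt(m); r=rays(c,v)@T[:3,:3].T; o=T[:3,3]; q=o+r*((zt-o[2])/r[:,2])[:,None]; q*=1000
    end=q[(abs(q[:,1])<12)&(q[:,0]>60)]; L=q[(q[:,1]<-10)&(q[:,0]<65)]; Rr=q[(q[:,1]>10)&(q[:,0]<65)]
    print("bar top z",round(zt*1000,1),"end x",np.median(end[:,0]).round(1),"sides",np.polyfit(L[:,0],L[:,1],1).round(3),np.polyfit(Rr[:,0],Rr[:,1],1).round(3))
def pins(c,guess):
    P=world(c); Q=tool(c,P)
    for g in guess:
        for lo in (.074,.080,.084):
            m=(np.hypot(P[...,0]-g[0],P[...,1]-g[1])<.012)&(P[...,2]>lo)&(P[...,2]<.1); q=P[m]; 
            if len(q): print("pin",np.round(g,4),lo,len(q),(q.mean(0)*1000).round(1),"max z",q[:,2].max().round(4),"tool",(Q[m].mean(0)*1000).round(1),np.argwhere(m).mean(0).round(1)[::-1])
E
python3 - <<'E'
from meas import *
import pickle
c=pickle.load(open("w9.pkl","rb")); held(c)
e1=np.array([np.cos(-1.589),np.sin(-1.589)]);e2=np.array([-e1[1],e1[0]]);O=np.array([.6214,-.0908])
gs=[O-e1*.04-e2*.062,O-e1*.04+e2*.062]; pins(c,gs)
print(cradle(c,(.6214,-.0908,-1.589)))
f=c["frame"].astype(int).sum(2); print(f[145:170,242:268].tolist() and ""); 
np.set_printoptions(linewidth=200); print(f[148:168,244:266]); print(f[244:262,248:270])
P=world(c); print((P[148:168,244:266,2]*1000).round(0).astype(int)); print((P[244:262,248:270,2]*1000).round(0).astype(int)); print(proj(c,np.c_[gs,[.066,.066]]),proj(c,np.c_[gs,[.088,.088]]))
E
```

```text
bar top z -8.5 end x 78.2 sides [ -0.107 -11.991] [ 0.065 12.126]
pin [ 0.5601 -0.0497] 0.074 60 [560.1 -48.1  83.7] max z 0.089 tool [ 16.4 -82.4 205. ] [251.4 158.5]
pin [ 0.5601 -0.0497] 0.08 48 [560.5 -48.5  85.3] max z 0.089 tool [ 16.1 -82.8 203.3] [250.8 159. ]
pin [ 0.5601 -0.0497] 0.084 35 [560.9 -48.7  86.2] max z 0.089 tool [ 15.7 -83.  202.5] [250.5 159.5]
pin [ 0.6841 -0.0519] 0.074 57 [683.5 -50.7  82.8] max z 0.0884 tool [-106.9  -82.5  205.8] [257.  254.4]
pin [ 0.6841 -0.0519] 0.08 42 [683.9 -50.9  84.8] max z 0.0884 tool [-107.4  -82.7  203.7] [256.6 255.5]
pin [ 0.6841 -0.0519] 0.084 30 [684.3 -51.2  85.9] max z 0.0884 tool [-107.8  -82.9  202.7] [256.2 256.1]
(array([ 0.62114933, -0.08828473, -1.58191778]), [(-0.14, 77), (0.4, 29), (-0.2, 60)])

[[541 538 544 544 545 549 559 568 568 484 381 151 490 223 592 594 578 565 555 549 549 546]
 [522 525 525 525 532 544 356 330 283 378 353 251 157 142 138 154 186 574 554 541 541 538]
 [525 525 528 528 532 495 469 536 562 564 571 584 585 512 285 117 156 595 565 541 542 539]
 [527 528 525 529 477 523 530 530 536 540 547 550 5
[... 20437 characters left out ...]
        0                    1                    0]
 [                   4                    5                    5                    3                    2                    2                    1                   -2                   -1
                     0                    1                    1                    0                   -1                    0                    0                    0                    0
                     1                   -1                    0                    0]]
[[253.20025215 156.57645378]
 [258.62306443 249.44995201]] [[249.25720915 159.06690492]
 [255.32257517 256.687163  ]]<stdin>:9: RuntimeWarning: invalid value encountered in cast
```

Pin tips match the projected cradle model within a pixel, which puts the pin midpoint at about (0.6224, -0.0502). Now the keeper's holes in the tool frame.

Run:
```python
from meas import *
import pickle
c=pickle.load(open("w9.pkl","rb")); g=cv2.GaussianBlur(c["frame"],(3,3),0).astype(int).sum(2)
for r in (95,117,140,160): print(r,g[r,278:364].tolist())
print("c320",g[84:150,320].tolist()); print("c300",g[84:100,300].tolist(),"c345",g[84:100,345].tolist())
print("hole2 rows",g[312:346,320].tolist()); print("h2 cols r330",g[330,296:346].tolist())
```

```text
95 [553, 553, 550, 551, 560, 532, 457, 416, 416, 422, 423, 420, 419, 416, 417, 422, 429, 429, 425, 425, 427, 428, 431, 429, 426, 425, 419, 417, 417, 419, 425, 431, 435, 437, 435, 431, 424, 417, 412, 413, 416, 418, 422, 425, 428, 428, 427, 425, 422, 421, 422, 424, 424, 422, 421, 418, 416, 419, 421, 419, 417, 417, 418, 420, 422, 422, 422, 419, 417, 416, 419, 420, 420, 422, 421, 422, 425, 423, 394, 348, 323, 317, 317, 319, 322, 320]
117 [541, 540, 541, 541, 544, 541, 501, 435, 409, 413, 419, 422, 418, 415, 415, 422, 425, 426, 425, 424, 424, 426, 428, 428, 426, 423, 419, 400, 361, 362, 436, 520, 545, 547, 471, 313, 250, 264, 266, 264, 263, 264, 264, 264, 264, 262, 260, 263, 265, 264, 262, 262, 261, 261, 286, 334, 364, 390, 413, 418, 416, 413, 413, 416, 420, 422, 419, 413, 410, 410, 413, 416, 417, 417, 419, 418, 419, 410, 352, 276, 248, 253, 259, 260, 260, 261]
140 [536, 530, 529, 529, 530, 533, 520, 472, 419, 404, 409, 416, 419, 416, 414, 415, 420, 424, 425, 425, 425, 424, 426, 425, 422, 421, 417, 410, 407, 409, 413, 417, 423, 427, 425, 421, 418, 410, 401, 401, 405, 408, 414, 417, 419, 4
[... 875 characters left out ...]
287, 337, 380, 400, 410, 412, 410, 412, 412, 413, 414, 414, 413, 412, 410, 410, 412, 412, 412, 413]
c300 [549, 551, 553, 557, 554, 522, 464, 430, 425, 428, 429, 431, 431, 431, 431, 428] c345 [318, 317, 314, 312, 323, 363, 405, 420, 419, 420, 419, 419, 420, 419, 418, 417]
hole2 rows [68, 64, 66, 157, 389, 608, 668, 655, 650, 651, 651, 650, 647, 645, 649, 651, 603, 514, 484, 496, 496, 495, 493, 487, 486, 487, 492, 485, 362, 158, 64, 65, 65, 66]
h2 cols r330 [82, 78, 68, 59, 87, 297, 586, 685, 666, 665, 670, 672, 636, 556, 494, 474, 478, 493, 498, 491, 483, 480, 486, 489, 484, 481, 481, 474, 471, 477, 481, 482, 480, 475, 408, 337, 428, 596, 669, 669, 661, 664, 673, 555, 270, 79, 60, 73, 73, 74]
```

Run:
```python
from meas import *
import pickle
c=pickle.load(open("w9.pkl","rb")); T=np.array(c["tool_from_camera"])
r=rays(c,[(320.2,89.3),(284.4,117),(356.1,117),(285.7,160),(355,160),(319.7,117.2),(305.6,117),(333.8,117),(320,331)])@T[:3,:3].T; o=T[:3,3]
for z in (-.0085,-.0075): 
    q=(o+r*((z-o[2])/r[:,2])[:,None])*1000; print(z,q[:,:2].round(1).tolist(),"w",(q[2]-q[1])[1].round(1),(q[4]-q[3])[1].round(1))
m=np.array([.6224,-.0502]); s=c["s"]; print("pinmid in tool",(rot(s["eef_rot"]).T@(np.r_[m,.088]-s["ee_pos"])*1000).round(1), o)
```

```text
-0.0085 [[78.1, -1.1], [65.6, -18.1], [65.6, 15.9], [45.1, -18.0], [45.1, 15.9], [65.5, -1.4], [65.6, -8.0], [65.6, 5.3], [-53.8, -1.2]] w 34.0 34.0
-0.0075 [[78.2, -1.1], [65.6, -18.2], [65.6, 16.0], [45.0, -18.2], [45.0, 16.1], [65.5, -1.4], [65.6, -8.1], [65.6, 5.4], [-54.5, -1.2]] w 34.2 34.2
pinmid in tool [-45.9 -83.2 200.6] [ 0.06690365 -0.00091679 -0.16116297]
```

```bash
python3 -m jog '0 -0.048 -0.035 0.05 0 0 0;0 -0.048 -0.035 0.1 0 0 0;0 -0.048 -0.035 0.15 0 0 0;0 -0.048 -0.035 0.17 0 0 0;0 -0.048 -0.035 0.18 0 0 0;0 -0.048 -0.035 0.18 0 0 0;0 -0.048 -0.035 0.18 0 0 0'; python3 go.py
python3 - <<'E'
from meas import *
import pickle
c=cam("wrist"); pickle.dump(c,open("w10.pkl","wb")); save(c,"w10.png"); P=world(c); Q=tool(c,P)*1000
m=np.isfinite(P[...,2])&(np.hypot(P[...,0]-.5605,P[...,1]+.049)<.015)&(P[...,2]>.080)&(P[...,2]<.095)
a=np.argwhere(m); print(len(a), a.mean(0), a.min(0),a.max(0),P[m][:,2].max())
for lo in (.082,.084,.086): k=m&(P[...,2]>lo); print(lo,k.sum(),Q[k].mean(0).round(2))
print(proj(c,[[.5605,-.0491,.088],[.5605,-.0491,.066]]))
g=cv2.GaussianBlur(c["frame"],(3,3),0).astype(int).sum(2)
for r in (95,117,140,160): print(r,g[r,278:300].tolist(),g[r,340:364].tolist())
print("c320",g[84:100,320].tolist(),g[126:138,320].tolist())
y0,x0=a.mean(0).astype(int); np.set_printoptions(linewidth=250); print(y0,x0); print(g[y0-16:y0+17:1,x0-18:x0+19])
E
```

```text
t: 20.27
ee_pos: [0.6271, -0.0006, 0.1107]
eef_rot: [0.002, 0.009, 1.0, 0.0]
force: [0.1, -0.7, -0.6]
grip_width: 0.121
gripper_force: 59.4
cradle mm -90.3 4.1 110.7 F [ 0.1 -0.7 -0.6] t 20.27
196 [116.20918367 237.95408163] [109 230] [124 246] 0.0885909400989564
0.082 186 [ 65.78 -49.02  25.04]
0.084 140 [ 65.79 -49.34  24.35]
0.086 73 [ 65.77 -49.52  23.39]
[[235.27400386 116.23572915]
 [244.32106776 115.8711822 ]]
95 [632, 631, 631, 630, 621, 650, 724, 765, 765, 765, 765, 765, 765, 765, 765, 765, 765, 765, 765, 687, 543, 489] [496, 496, 502, 504, 501, 496, 495, 496, 496, 496, 499, 500, 502, 502, 505, 505, 476, 403, 340, 327, 334, 334, 334, 336]
117 [629, 628, 629, 629, 626, 632, 674, 737, 765, 765, 765, 765, 765, 765, 765, 765, 689, 546, 490, 501, 505, 508] [491, 492, 498, 502, 499, 494, 491, 491, 493, 496, 497, 499, 499, 499, 502, 489, 428, 350, 323, 326, 326, 328, 332, 332]
140 [140, 140, 138, 138, 146, 169, 301, 558, 732, 765, 765, 765, 765, 687, 539, 481, 498, 503, 505, 504, 502, 505] [488, 492, 496, 498, 494, 487, 486, 488, 492, 495, 498, 499, 499, 499, 501, 464, 378, 327, 326, 326, 325, 325, 325, 325]
160 [238, 199, 184, 161, 121, 85, 71, 177, 377, 486, 491, 490, 496, 498, 495, 493, 496, 502, 503, 502, 501, 502] [489, 491, 492, 493, 488, 484, 485, 488, 491, 494, 495, 496, 496, 499, 485, 421, 343, 318, 322, 325, 325, 328, 327, 323]
c320 [378, 379, 379, 374, 388, 440, 489, 504, 505, 505, 504, 504, 505, 502, 500, 502] [331, 331, 328, 326, 358, 422, 461, 477, 490, 493, 493, 493]
116 237
[[610 611 612 ... 611 629 632]
 [609 611 611 ... 545 572 596]
 [609 609 609 ... 470 440 446]
 ...
 [599 600 602 ... 464 426 412]
 [599 600 602 ... 433 501 561]
 [598 599 601 ... 550 599 624]]
```

Close-range check: the pin tip is at tool (65.8, -49.7) and the hole at (65.5, -1.2), so the shift is (+0.3, -48.5) mm.

```bash
python3 -m jog '0 0 -0.03 0 0 0 0;0 0.0005 -0.0485 0 0 0 0;0 0.0005 -0.0485 0 0 0 0;0 0.0005 -0.0485 0.01 0 0 0;0 0.0005 -0.0485 0.02 0 0 0;0 0.0005 -0.0485 0.02 0 0 0'; python3 go.py; python3 -m jog '0 0 0 0.003 0 0 0;0 0 0 0.006 0 0 0;0 0 0 0.009 0 0 0;0 0 0 0.012 0 0 0'; python3 go.py
```

```text
t: 21.08
ee_pos: [0.6235, -0.0481, 0.0872]
eef_rot: [-0.001, 0.008, 1.0, 0.0]
force: [-0.9, 1.3, -0.9]
grip_width: 0.121
gripper_force: 59.4
cradle mm -42.8 1.3 87.2 F [-0.9  1.3 -0.9] t 21.07
t: 21.58
ee_pos: [0.6245, -0.0491, 0.0766]
eef_rot: [0.0, 0.009, 1.0, 0.0]
force: [-0.5, 0.5, -1.1]
grip_width: 0.121
gripper_force: 59.4
cradle mm -41.7 2.4 76.6 F [-0.5  0.5 -1.1] t 21.57
```

```bash
python3 -m jog '0 0 0 0.004 0 0 0;0 0 0 0.008 0 0 0;0 0 0 0.011 0 0 0'; python3 go.py; python3 -m jog '0 0 0 0.001 0 0 0;0 0 0 0.002 0 0 0;0 0 0 0.002 0 0 0'; python3 go.py
```

```text
t: 21.95
ee_pos: [0.6244, -0.0491, 0.0654]
eef_rot: [-0.0, 0.009, 1.0, -0.0]
force: [-0.8, -1.0, -1.6]
grip_width: 0.122
gripper_force: 59.4
cradle mm -41.7 2.2 65.4 F [-0.8 -1.  -1.6] t 21.95
t: 22.32
ee_pos: [0.6244, -0.0492, 0.0638]
eef_rot: [-0.0, 0.009, 1.0, 0.0]
force: [0.0, -0.2, -1.3]
grip_width: 0.118
gripper_force: 59.4
cradle mm -41.7 2.3 63.8 F [ 0.  -0.2 -1.3] t 22.32
```

```bash
python3 -m jog '0 0 0 0.001 0 0 0;0 0 0 0.001 0 0 0'; python3 go.py; python3 -m jog '0 0 0 0.001 0 0 0;0 0 0 0.001 0 0 0'; python3 go.py; python3 -m jog '0 0 0 0.0005 0 0 0;0 0 0 0.0005 0 0 0'; python3 go.py
```

```text
t: 22.58
ee_pos: [0.6245, -0.0491, 0.0628]
eef_rot: [0.0, 0.009, 1.0, 0.0]
force: [-0.2, 0.9, -0.8]
grip_width: 0.123
gripper_force: 59.4
cradle mm -41.7 2.4 62.8 F [-0.2  0.9 -0.8] t 22.57
t: 22.82
ee_pos: [0.6246, -0.0492, 0.0628]
eef_rot: [0.0, 0.009, 1.0, 0.0]
force: [-2.2, 0.4, 7.3]
grip_width: 0.121
gripper_force: 60.6
cradle mm -41.7 2.4 62.8 F [-2.2  0.4  7.3] t 22.82
t: 23.08
ee_pos: [0.6246, -0.0491, 0.0627]
eef_rot: [0.0, 0.009, 1.0, 0.0]
force: [-5.5, 0.9, 11.7]
grip_width: 0.118
gripper_force: 61.1
cradle mm -41.7 2.4 62.7 F [-5.5  0.9 11.7] t 23.07
```

Seated: it stops at z 62.8 with 7–12 N. Back off the load, open slowly, and rise.

```bash
python3 -m jog '0 0 0 -0.0015 0 0 0;0 0 0 -0.0015 0 0 0;0.4 0 0 -0.0015 0 0 0;0.4 0 0 -0.0015 0 0 0;0.4 0 0 -0.0015 0 0 0'; python3 go.py; python3 -m jog '0.4 0 0 -0.02 0 0 0;0.4 0 0 -0.06 0 0 0;0.4 0 0 -0.12 0 0 0;0.4 0 0 -0.18 0 0 0;0.4 0 0.03 -0.2 0 0 0;0.4 0 0.08 -0.2 0 0 0;0.4 0 0.08 -0.2 0 0 0;0.4 0 0.08 -0.2 0 0 0'; python3 go.py
python3 - <<'E'
from meas import *
import pickle
c=cam("wrist"); pickle.dump(c,open("w11.pkl","wb")); P=world(c)
e1=np.array([np.cos(-1.589),np.sin(-1.589)]);e2=np.array([-e1[1],e1[0]]);O=np.array([.6214,-.0908])
D=P[...,:2]-O; X=D@e1*1000; Y=D@e2*1000; Z=P[...,2]*1000
def st(n,x,y,w=5):
    m=(abs(X-x)<w)&(abs(Y-y)<w); print(n,m.sum(),np.nanmedian(Z[m]).round(1),np.nanpercentile(Z[m],[5,95]).round(1))
for y in (-45,45): st("bar y%d"%y,-41,y,4)
for x in (-50,-32): st("bar x%d"%x,x,-40,3)
for x in (-58,0,30,50): st("pack x%d"%x,x,-5)
st("pack",-10,-38);st("pack",-10,38);st("deck",-100,0); st("block",-41,0,3)
m=(abs(Z-72)<3)&(X>-70)&(X<-10)&(Y<-28)&(Y>-90)&(c["frame"].min(2)>100); print("bar region x",np.percentile(X[m],[1,50,99]).round(1),"y",np.percentile(Y[m],[1,99]).round(1))
m=(abs(Z-72)<3)&(X>-70)&(X<-10)&(Y>28)&(Y<90)&(c["frame"].min(2)>100); print(m.sum(), m.any() and (np.percentile(X[m],[1,50,99]).round(1),"y",np.percentile(Y[m],[1,99]).round(1)))
E
```

```text
t: 23.7
ee_pos: [0.6245, -0.0492, 0.0627]
eef_rot: [-0.0, 0.009, 1.0, -0.0]
force: [0.2, -0.4, -0.5]
grip_width: 0.398
gripper_force: 0.0
cradle mm -41.7 2.3 62.7 F [ 0.2 -0.4 -0.5] t 23.7
t: 24.7
ee_pos: [0.6258, 0.0302, 0.2637]
eef_rot: [0.0, 0.009, 1.0, -0.0]
force: [1.2, -0.9, 0.5]
grip_width: 0.402
gripper_force: 0.0
cradle mm -121.1 2.2 263.7 F [ 1.2 -0.9  0.5] t 24.7
bar y-45 56 71.3 [70.  72.5]
bar y45 44 71.3 [70.2 72.6]
bar x-50 25 71.0 [70.3 72.2]
bar x-32 25 71.3 [70.5 72.2]
pack x-58 697 369.4 [ 64.3 377.1]
pack x0 75 63.7 [62.6 64.8]
pack x30 74 63.6 [62.4 65. ]
pack x50 77 63.8 [62.7 65.4]
pack 74 63.4 [62.2 64.3]
pack 65 63.4 [61.9 64.5]
deck 509 312.0 [ 55.  324.5]
block 27 95.6 [94.7 96.3]
bar region x [-57.2 -40.7 -23.5] y [-75.4 -28.8]
877 (array([-57.6, -42.7, -23.7]), 'y', array([28.4, 74.7]))
```

The bar is level at 71.3 (pins through both holes, centre about (-40.4, -0.3)), the pack is flat at 63.5, and the gripper is clear.

```bash
python3 -m jog '0.4 0 0 0 0 0 0;0.4 0 0 0 0 0 0' && python3 -c "
from workcell import robot
print(robot.hand_in())"
```

```text
t: 25.0
ee_pos: [0.6258, 0.0297, 0.2628]
eef_rot: [-0.0, 0.01, 1.0, -0.0]
force: [-0.4, -0.6, 0.0]
grip_width: 0.399
gripper_force: 0.0
the job is handed in; nothing more can be done
None
```

The pack measures flat and fully home in the pocket and the keeper bar level on both pins; the gripper is clear, and I handed the job in at about 25 s (the hand-in returned no verdict).

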